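Load a glass cartridge under the sprung clamp of a dosing pump

TASK

Load the dosing pump: lift its sprung clamp bar by the red knob and turn it aside to the left until it rests on its step, then roll the amber glass cartridge over the loading deck into the V trough without picking it up, and slide it along the trough until it butts against the steel end stop. Then turn the bar back over the cartridge and ease it down gently until it rests on the glass, without letting it snap down.

Things in the scene. Friction and masses are not known exactly. Their poses are not given: they have to be found in the camera images.
- pump: White dosing pump fixed on the bench, 220 mm deep (its x) by 220 mm wide (its y). Origin: centre of its underside; at yaw 0 its x points away from the robot, y left, z up. Grey flat loading deck at z 45 mm from x -110 to +15, with a 2 mm rim along its front edge. Behind the trough the rear housing, x +46 to +110, top at z 62 mm; the clamp spindle stands upright in it at x +65, y 0
- trough_seat (a point): Fixed point (pump x +30, y 0, z +49 mm; axes of the pump) where the cartridge's centre lies when fully loaded. Aluminium V trough along y, 90 degrees, 29 mm wide at deck level, 14 mm deep, from pump y -109 to the steel end stop (face at y +55, top at z 66 mm). Its near edge is at pump x +16 mm
- cartridge_centre (a point): Centre of the loose amber glass cartridge: plain cylinder, diameter 26, length 110 mm, 80 g, flat ends. Long axis = its y; its aluminium end points +y, to the stop. Starts on the deck, roughly parallel to the trough, centre 58 mm above the bench, 22 to 38 mm farther from the stop than its seat. Rolls when pushed; slides in the trough under 1 N; at the stop the force rises sharply
- knob (a point): Centre of the upright red knob, a round cylinder, diameter 18, height 40 mm, on the free end of the blue clamp bar, 65 mm from the spindle axis. The bar is 14 mm wide, its top just under the knob; a black shoe under it presses on the cartridge. With the bar fully down, pointing forward: pump x 0, y 0, z +97 mm
- clamp_lift (a joint): Lift of the clamp bar, m, straight up: 0 fully down, 0.042 upper stop. A spring pulls it down; lifting takes about 6 N at the bottom, 8 N at the top. It can turn aside only when lifted above 0.030 (a cross pin must clear the dark rest step beside the spindle, top at pump z 96 mm); turned aside it rests on the step at 0.030 and stays. On a loaded cartridge it reads about 0.011
- clamp_turn (a joint): Turn of the clamp bar about the spindle, rad: 0 = bar points to pump -x (forward), across the middle of the trough; grows clockwise from above, so at 1.57 the knob is on the spindle's +y side, over the housing. Range -0.04 to 1.9. Light friction holds it where left. The pin rests safely on the step from 0.7 up; below about 0.3 it is off the step and the spring draws the bar down
There are look-alikes about, which are no part of the job. What is shaped like the part that bears cartridge_centre but turquoise is not meant.

How it is judged (in metres and radians):
On the way, in this order (a step that is already met when the one before it is completed fails the run):
1. the clamp bar is lifted and turned aside and rests on its step, let go (value of joint clamp_turn above 0.9 rad and value of joint clamp_lift above 0.026 m and contact force between the fingers and clamp_turn below 0.3 N), for 0.2 s.
2. the cartridge lies in the trough against the end stop, the bar still aside (y of cartridge_centre in the frame of trough_seat above -0.0025 m and distance between cartridge_centre and trough_seat below 0.004 m and value of joint clamp_turn above 0.7 rad), for 0.2 s.
At the end, for the whole second after the job is handed in: The cartridge lies at rest in the trough within 2.5 mm of the end stop (centre within 4 mm of its seat, parallel within 0.05 rad); the bar is turned back across it (clamp_turn below 0.2 rad), down on the glass (clamp_lift below 0.015) and pressing on it with more than 2 N (y of cartridge_centre in the frame of trough_seat above -0.0025 m and distance between cartridge_centre and trough_seat below 0.004 m and angle between the y axis of cartridge_centre and the y axis of trough_seat, either way round below 0.05 rad and value of joint clamp_turn below 0.2 rad and value of joint clamp_lift below 0.015 m and contact force between clamp_turn and cartridge above 2 N and linear speed of cartridge below 0.02 m/s); the robot touches nothing.
It fails at once if the cartridge is picked up (its centre more than 25 mm above its height on the deck) (height (world z) of cartridge_centre above 0.083 m).
It fails at once if the bar presses on the glass with more than 40 N (contact force between clamp_turn and cartridge above 40 N).
It fails at once if the bar is let snap down onto the glass (it falls faster than 0.4 m/s while turned across the loaded cartridge) (velocity of joint clamp_lift below -0.4 m/s and value of joint clamp_turn below 0.5 rad and distance between cartridge_centre and trough_seat below 0.02 m).
It also fails if it takes over 64 s, if anything falls off the work surface, if the arm or the gripper's body presses on something with over 40 N, if the wrist force passes 120 N, or if a joint passes its speed limit or range.

ROBOT

A 6-joint arm with a two-finger parallel gripper is mounted at the origin on a cart in front of the work surface, level with it; the furniture and walls round the work are solid. World frame = base frame: x ahead of the robot, y to its left, z up, the work surface at z = 0. Lengths are in mm, angles in rad, forces in N, time in s.
With the tool pointing down it reaches from about 375 to 825 mm from the base axis. Payload 5.5 kg.
Tool frame: the origin (TCP) lies at the centre of the arm's flange, where the gripper is bolted on; the fingertips stand 173 mm ahead of it and the grasp point (between the pads) lies 155 mm ahead of it (tip_reach is the z of the fingertips in the tool frame, in mm); z points along the fingers, y is the line along which they close (so a half turn about z gives the same grasp; the last joint's range is limited). The gripper opens to 85 mm and grips with 20 to 120 N. Pads are 22 mm wide; open, the fingers measure 114 mm over their backs; the gripper's body (76 mm by 85 mm) begins 54 mm behind the grasp point. The pads swing forward as they close: fully open they stand 13 mm farther back than shut.
Start: joints at [-1.344, 0.314, -0.047, 1.21, 0, 1.571], TCP at [134.913, -584.631, 404.699] pointing down, gripper open.
Joint ranges: [-2.67, 2.67], [-0.69, 1.73], [-1.03, 1.25], [-2.08, 2.16], [-1.42, 1.45], [-3.14, 3.14]. Speed limits (rad/s): [2.39, 2.39, 3.01, 3.14, 3.14, 3.14].

INTERFACE

Orientations are given as a rotation vector (axis times angle).
In Python, from rig import * gives the robot as it stands. The module is installed in compiled form; this text tells all that it offers.
- The arm moves only by the tool send_rows, never from a script. Its argument "motion" is a list of rows, each a list of 7 numbers: the shift along the world's x, y, z in units of 50 mm (1.0 is 50 mm), then the turn, a rotation vector about the world's x, y, z in units of 8 degrees (1.0 is 8 degrees), then the gripper command: -1 is fully open, 1 is shut, values between are in proportion. A call has 1 to 20 rows; each row shifts and turns the commanded pose from where the row before left it; what a row does not reach is not made up. A row lasts 1/10 s, in which the tool goes at most 50 mm and 8.59 degrees, less where a joint would pass 70% of its speed; a pose out of reach is approached as far as the arm can. A call is refused whole if a number of a shift passes 1 or a number of a turn 1, either way. A call with a gripper value outside its range is refused whole. The fingers move at their own pace and stop on an object; "grip_force" is the grip in N (left out, the last holds). Time passes only in rows, so rows that do not move let the fingers close. It gives the time, the measured TCP pose, the force, the opening and the grip force at its end, in the units of the state.
- read_state(): the state, without advancing time (a new reading comes with each control period).
- camera(name): name is "scene" or "top"; returns the picture (480x640x3 uint8, red, green, blue); there is no depth.
- camera_params(name): a dict with "camera_matrix" (3x3 intrinsics, pixels), "k1" (the pictures are not rectified: a ray, as slopes to the right and down, at radius r is drawn at 1 + k1 r^2 times it, then the intrinsics apply), "origin" and "attitude" of the camera in the world. Camera axes: x right, y up, looking along -z (the intrinsics and any distortion apply to the point x, -y, -z); pixel columns grow to the right and rows downward; lengths in mm; the calibration is good to about 2 mm. A picture is of the moment at which its call begins. camera_params takes no time and is no camera call.
- finish_job(): hands the job in; it is judged then, once.
The state is a dict: "clock": time; "joints": joint angles; "qd": joint speeds; "effort": joint torques, N m; "position": TCP position; "tool_rot": TCP orientation; "contact_force": force on the tool from outside, world axes, zero at the start; "ft_torque": the same for the moment, N m; "gripper_width": opening from 0.0 (shut) to 1.0 (fully open); "grasp_force": force on a finger pad.
Only numpy, scipy, OpenCV 4.12 (cv2) and the standard library are available. Lean on these libraries where they do the work, as an engineer would, in place of code of your own. Each camera call takes 0.05 s, during which the arm holds its last target. There are 200 camera calls.

## Working session

There is one attempt and no reset: what is moved stays moved. The work goes in short steps, Python scripts to look and compute and a tool call to move; the robot and the scene stay as the last step left them, time stands still between calls to the robot, and variables do not carry over. Pictures are saved under pics/ and viewed, at most 13 in all, crops included, and the job is handed in when it is done.

Besides the shell and the picture viewer there is one more tool, called as name(argument=value, ...), one argument or row to a line, values as JSON. send_rows: Moves the arm, as the interface text tells. Its arguments: {"type":"object","properties":{"motion":{"type":"array"},"grip_force":{"type":"number"}},"required":["motion"]}

```bash
mkdir -p pics
cat > h.py <<'E'
from rig import *
import numpy as np, cv2
from scipy.spatial.transform import Rotation as R
def P(name):
    p=camera_params(name); A=np.array(p["attitude"],float)
    if A.shape!=(3,3): A=R.from_rotvec(A).as_matrix() if A.size==3 else R.from_quat(A).as_matrix()
    return np.array(p["camera_matrix"]),p["k1"],np.array(p["origin"],float),A
def ray(name,u,v):
    K,k1,o,A=P(name); d=np.array([(u-K[0,2])/K[0,0],(v-K[1,2])/K[1,1]])
    s=d.copy()
    for _ in range(30): s=d/(1+k1*(s@s))
    return o,A@np.array([s[0],-s[1],-1])
def atz(name,u,v,z):
    o,d=ray(name,u,v); return o+d*(z-o[2])/d[2]
def proj(name,p):
    K,k1,o,A=P(name); c=A.T@(np.array(p,float)-o); s=np.array([c[0],-c[1]])/-c[2]; s=s*(1+k1*(s@s))
    return K[0,0]*s[0]+K[0,2],K[1,1]*s[1]+K[1,2]
def tri(pts):
    M=np.zeros((3,3));b=np.zeros(3)
    for n,u,v in pts:
        o,d=ray(n,u,v);d/=np.linalg.norm(d);Q=np.eye(3)-np.outer(d,d);M+=Q;b+=Q@o
    return np.linalg.solve(M,b)
def snap(name,f,box=None,sc=1):
    im=camera(name)[:,:,::-1]
    if box: im=im[box[1]:box[3],box[0]:box[2]]
    cv2.imwrite(f,cv2.resize(im,None,fx=sc,fy=sc,interpolation=cv2.INTER_CUBIC))
E
python3 - <<'E'
from h import *
print(camera_params("scene"),camera_params("top"));print(read_state())
snap("scene","pics/s0.png");snap("top","pics/t0.png")
E
```

```text
{'camera_matrix': array([[607.71398688,   0.        , 320.3896686 ],
       [  0.        , 607.71398688, 243.12636126],
       [  0.        ,   0.        ,   1.        ]]), 'k1': 0.06216718639307439, 'origin': array([-21.98762577, 734.65905323, 458.23302441]), 'attitude': array([ 0.53303733, -1.2873069 , -2.03153353])} {'camera_matrix': array([[528.68819232,   0.        , 322.13561269],
       [  0.        , 528.68819232, 238.02383396],
       [  0.        ,   0.        ,   1.        ]]), 'k1': -0.12760388226766442, 'origin': array([459.47875761, 197.42864489, 956.68273121]), 'attitude': array([ 0.02835772, -0.06106531, -1.54738099])}
{'clock': 0.0, 'joints': array([-1.34397812e+00,  3.14209866e-01, -4.81125949e-02,  1.21022996e+00,
        1.92318632e-05,  1.57080831e+00]), 'qd': array([ 0.00010165, -0.00147109,  0.00062285,  0.00344317, -0.00107861,
        0.00096942]), 'effort': array([ 1.79961000e-03, -5.39597404e+01,  3.39744473e+01,  1.94377347e-02,
        6.34169487e-05, -5.40892046e-06]), 'position': array([ 134.86105255, -584.33278756,  403.82932025]), 'tool_rot': array([-3.11967766e+00, -3.55305552e-01,  2.82009676e-04]), 'contact_force': array([0.89636045, 0.45916857, 0.80606776]), 'ft_torque': array([ 0.0086224 , -0.02143168,  0.04001264]), 'grasp_force': 0.0, 'gripper_width': 1.0048243862655162}
```

View pics/s0.png

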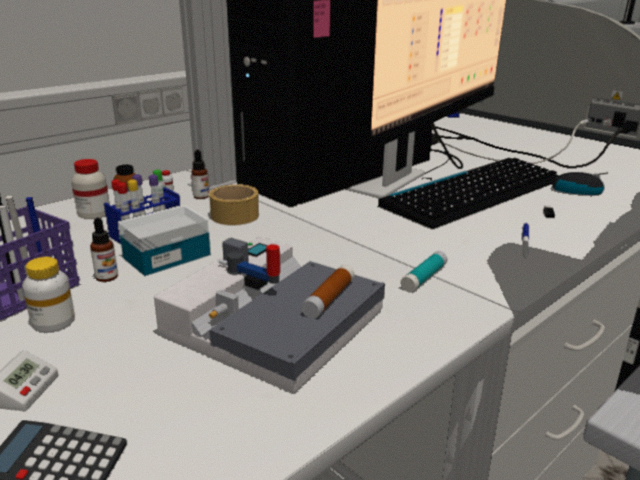

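View pics/t0.png

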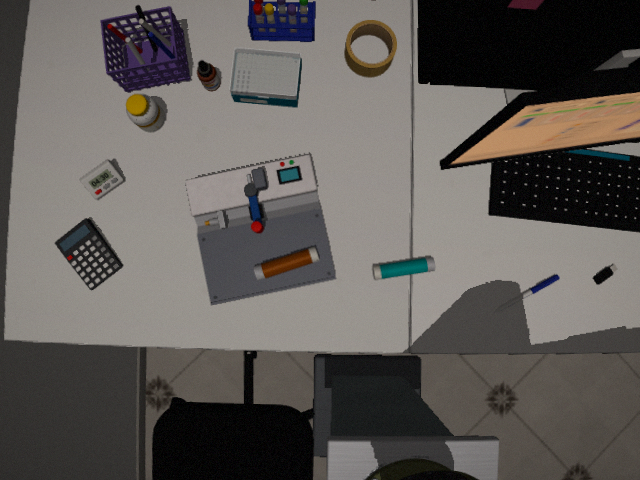

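The amber cylinder on the deck (top 287,263; scene 330,291) is the cartridge. The turquoise one on the bench (top 404,268; scene 424,270) is the look-alike. The red knob is at top (257,227) and scene (273,260). I'll confirm these in enlarged crops.

Run:
```python
from h import *
snap("top","pics/t1.png",(180,145,345,310),3.6);snap("scene","pics/s1.png",(150,225,400,385),3.2)
```

```text
(no output)
```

View pics/t1.png

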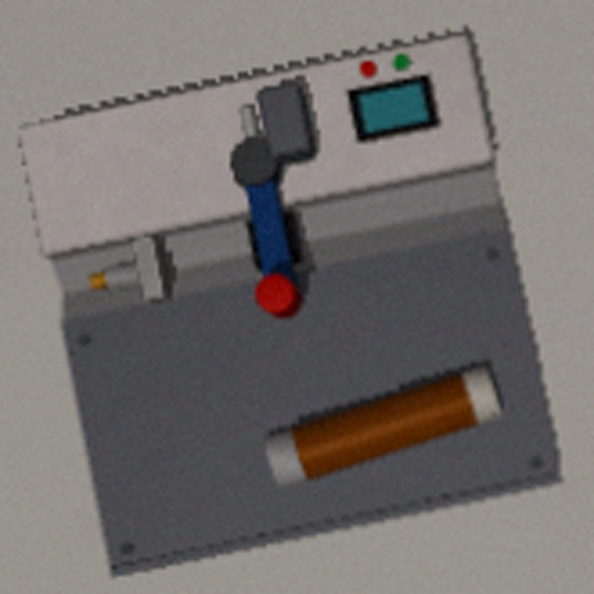

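View pics/s1.png

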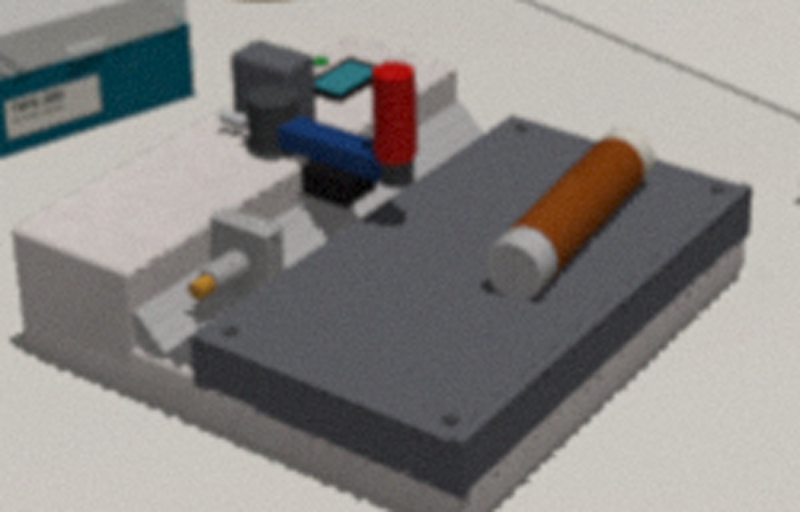

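The amber cartridge lies on the deck, with its aluminium end (crop 285,460) towards the stop at crop (152,268). The red knob is on the blue bar at crop (277,294). I'm fitting the pump pose from its corners.

Run:
```python
from h import *
from scipy.optimize import least_squares
t=lambda u,v:(u/3.6+180-.36,v/3.6+145-.36); s=lambda u,v:(u/3.2+150-.34,v/3.2+225-.34)
obs=[("top",t(113,575),(-110,110,46)),("top",t(560,480),(-110,-110,46)),("top",t(65,320),(15,110,45)),
("top",t(22,128),(110,110,62)),("top",t(468,28),(110,-110,62)),("top",t(48,256),(46,110,62)),("top",t(492,162),(46,-110,62)),
("top",t(277,293),(0,0,117)),("top",t(255,160),(65,0,105)),
("scene",s(394,70),(0,0,117)),("scene",s(195,335),(15,110,45)),("scene",s(465,440),(-110,110,46)),("scene",s(750,187),(-110,-110,46)),("scene",s(515,118),(15,-110,45)),("scene",s(15,235),(110,110,62)),("scene",s(130,275),(46,110,62))]
def f(p,full=False):
    c,sn=np.cos(p[2]),np.sin(p[2]); r=[]
    for n,uv,q in obs:
        w=(p[0]+c*q[0]-sn*q[1],p[1]+sn*q[0]+c*q[1],q[2]+p[3]); r+=list(np.array(proj(n,w))-uv)
    return np.array(r)
r=least_squares(f,[450,250,0,0],loss='soft_l1')
print(r.x); print(f(r.x).reshape(-1,2).round(1).tolist())
x,y,a,_=r.x; Rm=np.array([[np.cos(a),-np.sin(a)],[np.sin(a),np.cos(a)]])
kn=tri([("top",*t(277,293)),("scene",*s(394,70))]); print("knob top",kn, Rm@[0,0]+[x,y])
print("knob z only", atz("top",*t(277,293),117))
for n,c in (("top",t),("scene",s)):
    for uv in ([(283,460),(484,392)] if n=="top" else []):
        w=atz(n,*c(*uv),60);print(n,w,"pump",Rm.T@(w[:2]-[x,y]))
w=tri([("top",*t(270,465)),("scene",*s(518,262))]);print("stop end",w,Rm.T@(w[:2]-[x,y]))
print("spindle",Rm@[65,0]+[x,y],"seat",Rm@[30,0]+[x,y])
```

```text
[ 5.24714616e+02  2.84939753e+02  2.32609364e-01 -1.60530253e+00]
[[0.6, 0.4], [1.4, 0.3], [-0.3, 0.4], [-0.9, -0.9], [0.4, 0.4], [-1.1, -0.2], [1.5, -0.7], [0.3, -0.1], [-0.8, -1.6], [0.6, 0.2], [-0.3, 0.8], [0.2, 1.9], [1.5, 0.2], [-0.1, -0.5], [-1.5, -2.1], [-0.0, 0.1]]
knob top [524.65648914 285.55732452 115.89568768] [524.71461583 284.93975256]
knob z only [524.3581912  285.21233863 117.        ]
top [450.12260677 286.09103582  60.        ] pump [-72.31772152  18.3150327 ]
top [484.30578336 192.3317523   60.        ] pump [-60.66830498 -80.79896179]
stop end [447.09124504 291.27052359  62.93305399] [-74.07348121  24.05380917]
spindle [587.96404913 299.92338319] seat [553.90666197 291.85527439]
```

send_rows(
  motion=[
    [0.43,0.72,0,0,0,0,-1],
    [0.43,0.72,0,0,0,0,-1],
    [0.43,0.72,0,0,0,0,-1],
    [0.43,0.72,0,0,0,0,-1],
    [0.43,0.72,0,0,0,0,-1],
    [0.43,0.72,0,0,0,0,-1],
    [0.43,0.72,0,0,0,0,-1],
    [0.43,0.72,0,0,0,0,-1],
    [0.43,0.72,0,0,0,0,-1],
    [0.43,0.72,0,0,0,0,-1],
    [0.43,0.72,0,0,0,0,-1],
    [0.43,0.72,0,0,0,0,-1],
    [0.13,0.87,0,0,0,0,-1],
    [0.13,0.87,0,0,0,0,-1],
    [0.13,0.87,0,0,0,0,-1],
    [0.13,0.87,0,0,0,0,-1],
    [0.13,0.87,0,0,0,0,-1],
    [0.13,0.87,0,0,0,0,-1],
    [0.13,0.87,0,0,0,0,-1],
    [0,0,0,0,0,0,-1],
  ],
)

```text
clock: 2.2
position: [447.1, 124.8, 404.5]
tool_rot: [-3.09, -0.412, 0.004]
contact_force: [0.1, -1.1, 0.2]
gripper_width: 1.001
grasp_force: 0.0
```

send_rows(
  motion=[
    [0.31,0.64,0,0,0,0,-1],
    [0.31,0.64,0,0,0,0,-1],
    [0.31,0.64,0,0,0,0,-1],
    [0.31,0.64,-0.5,0,0,0,-1],
    [0.31,0.64,-0.7,0,0,0,-1],
    [0,0,-0.8,0,0,0,-1],
    [0,0,0,0,0,0,-1],
    [0,0,0,0,0,0,-1],
  ],
)

```text
clock: 3.0
position: [545.8, 213.9, 304.2]
tool_rot: [-3.018, -0.539, 0.026]
contact_force: [0.1, 0.8, 0.5]
gripper_width: 1.002
grasp_force: 0.0
```

Run:
```python
from h import *
s=read_state();print(s['joints'].round(3),s['qd'].round(3),s['effort'].round(1),s['position'],s['tool_rot'])
snap("scene","pics/s2.png")
s=read_state();print(s['position'],s['qd'].round(3))
```

```text
[ 0.353  0.348 -0.237  0.99   0.078  3.141] [-0.001 -0.036  0.044  0.002  0.003  0.001] [  0.2 -50.8  29.8  -0.1   0.3   0. ] [545.82141801 213.89386375 304.15353936] [-3.01787864 -0.53895962  0.02618615]
[546.55967505 214.16213797 305.70505619] [-0.    -0.024  0.024 -0.005  0.002  0.002]
```

View pics/s2.png

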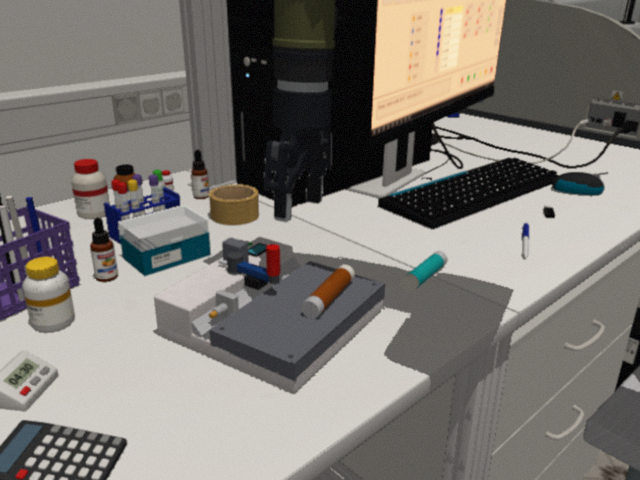

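The fingers hang in open space right of the pump, and nothing has been touched. The last joint stopped at its limit (3.141), so I'll take the half-turn-equivalent grasp instead.

send_rows(
  motion=[
    [0,0,0,0,0,1,-1],
    [0,0,0,0,0,1,-1],
    [0,0,0,0,0,1,-1],
    [0,0,0,0,0,1,-1],
    [0,0,0,0,0,1,-1],
    [0,0,0,0,0,1,-1],
    [0,0,0,0,0,1,-1],
    [0,0,0,0,0,1,-1],
    [0,0,0,0,0,1,-1],
    [0,0,0,0,0,1,-1],
    [-0.05,0.14,0,0,0,1,-1],
    [-0.05,0.14,0,0,0,1,-1],
    [-0.05,0.14,0,0,0,1,-1],
    [-0.05,0.14,0,0,0,1,-1],
    [-0.05,0.14,0,0,0,1,-1],
    [-0.05,0.14,0,0,0,1,-1],
    [-0.05,0.14,0,0,0,1,-1],
    [-0.05,0.14,0,0,0,1,-1],
    [-0.05,0.14,0,0,0,1,-1],
    [-0.05,0.14,0,0,0,1,-1],
  ],
)

```text
clock: 5.05
position: [522.1, 284.9, 307.7]
tool_rot: [-0.016, 3.134, -0.119]
contact_force: [0.5, -0.3, -0.2]
gripper_width: 0.997
grasp_force: 0.0
```

```bash
cat >> h.py <<'E'
def st():
    s=read_state(); Rt=R.from_rotvec(s['tool_rot']); a=.2326
    # correction rotvec (world) in units of 8deg to bring tool straight down with yaw a (tool y = -pump y or flipped)
    best=None
    for f in (0,np.pi):
        T=R.from_euler('z',a+f)*R.from_euler('x',np.pi); e=(T*Rt.inv()).as_rotvec()
        if best is None or np.linalg.norm(e)<np.linalg.norm(best): best=e
    p=s['position']; c,sn=np.cos(a),np.sin(a); d=p-[524.6,285.2,0]
    tip=p+Rt.apply([0,0,155])
    print('t',round(s['clock'],2),'pos',p.round(1),'grasp pt',tip.round(1),'pump',[round(c*d[0]+sn*d[1],1),round(-sn*d[0]+c*d[1],1)],'fix(8deg)',(best/np.radians(8)).round(3),'j',s['joints'].round(2),'F',s['contact_force'].round(1),'w',round(s['gripper_width'],2),round(s['grasp_force'],1))
E
python3 -c "
from h import *
st()"
```

```text
t 5.05 pos [522.1 284.9 307.7] grasp pt [523.  273.2 153.2] pump [np.float64(-2.5), np.float64(0.3)] fix(8deg) [0.535 0.1   1.592] j [ 0.52  0.37 -0.19  1.04 -0.07  0.51] F [ 0.5 -0.3 -0.2] w 1.0 0.0
```

send_rows(
  motion=[
    [0.02,0,0,0.18,0.03,0.53,-1],
    [0.02,0,0,0.18,0.03,0.53,-1],
    [0.01,0,0,0.18,0.04,0.53,-1],
    [0,0,0,0,0,0,-1],
    [0,0,0,0,0,0,-1],
  ],
)

```text
clock: 5.55
position: [524.5, 284.5, 306.5]
tool_rot: [0.353, -3.121, 0.002]
contact_force: [0.3, -0.6, -1.0]
gripper_width: 1.003
grasp_force: 0.0
```

```bash
python3 -c "
from h import *
st()"
```

```text
t 5.55 pos [524.5 284.5 306.5] grasp pt [524.3 284.3 151.5] pump [np.float64(-0.3), np.float64(-0.6)] fix(8deg) [ 0.011 -0.007  0.053] j [ 0.5   0.36 -0.21  1.   -0.    0.27] F [ 0.3 -0.6 -1. ] w 1.0 0.0
```

send_rows(
  motion=[
    [0,0,-0.25,0,0,0,-1],
    [0,0,-0.25,0,0,0,-1],
    [0,0,-0.25,0,0,0,-1],
    [0,0,-0.25,0,0,0,-1],
    [0,0,0,0,0,0,1],
    [0,0,0,0,0,0,1],
    [0,0,0,0,0,0,1],
    [0,0,0,0,0,0,1],
    [0,0,0,0,0,0,1],
    [0,0,0,0,0,0,1],
  ],
  grip_force=40,
)

```text
clock: 6.55
position: [524.2, 284.9, 254.8]
tool_rot: [0.357, -3.118, 0.002]
contact_force: [-0.2, -0.6, 3.0]
gripper_width: 0.191
grasp_force: 38.9
```

send_rows(
  motion=[
    [0,0,0.15,0,0,0,1],
    [0,0,0.15,0,0,0,1],
    [0,0,0.15,0,0,0,1],
    [0,0,0.15,0,0,0,1],
    [0,0,0.14,0,0,0,1],
    [0,0,0,0,0,0,1],
    [0,0,0,0,0,0,1],
  ],
)

```text
clock: 7.25
position: [524.4, 284.8, 291.2]
tool_rot: [0.356, -3.118, 0.003]
contact_force: [5.2, 2.6, -7.9]
gripper_width: 0.197
grasp_force: 39.1
```

Run:
```python
from h import *
st()
a=.2326; s=np.array([65*np.cos(a),65*np.sin(a)])+[524.6,285.2]
prev=None
for th in np.linspace(0,1.4,15):
    k=s+65*np.array([-np.cos(a-th),-np.sin(a-th)])
    if prev is not None: print(round(th,2),((k-prev)/50).round(3).tolist())
    prev=k
```

```text
t 7.25 pos [524.4 284.8 291.2] grasp pt [523.9 284.5 136.2] pump [np.float64(-0.3), np.float64(-0.3)] fix(8deg) [ 0.015 -0.021  0.035] j [ 0.5   0.38 -0.23  0.97 -0.    0.27] F [ 5.2  2.6 -7.9] w 0.2 39.1
0.1 [-0.024, 0.128]
0.2 [-0.011, 0.13]
0.3 [0.002, 0.13]
0.4 [0.015, 0.129]
0.5 [0.028, 0.127]
0.6 [0.041, 0.123]
0.7 [0.053, 0.119]
0.8 [0.064, 0.113]
0.9 [0.075, 0.106]
1.0 [0.085, 0.098]
1.1 [0.095, 0.089]
1.2 [0.103, 0.079]
1.3 [0.111, 0.068]
1.4 [0.117, 0.057]
```

send_rows(
  motion=[
    [-0.024,0.128,0,0,0,-0.716,1],
    [-0.011,0.13,0,0,0,-0.716,1],
    [0.002,0.13,0,0,0,-0.716,1],
    [0.015,0.129,0,0,0,-0.716,1],
    [0.028,0.127,0,0,0,-0.716,1],
    [0.041,0.123,0,0,0,-0.716,1],
    [0.053,0.119,0,0,0,-0.716,1],
    [0.064,0.113,0,0,0,-0.716,1],
    [0.075,0.106,0,0,0,-0.716,1],
    [0.085,0.098,0,0,0,-0.716,1],
    [0.095,0.089,0,0,0,-0.716,1],
    [0.103,0.079,0,0,0,-0.716,1],
    [0.111,0.068,0,0,0,-0.716,1],
    [0.117,0.057,0,0,0,-0.716,1],
    [0,0,0,0,0,0,1],
    [0,0,0,0,0,0,1],
  ],
)

```text
clock: 8.85
position: [561.3, 359.6, 290.4]
tool_rot: [-1.731, -2.615, -0.001]
contact_force: [2.8, 2.6, -8.2]
gripper_width: 0.199
grasp_force: 39.3
```

```bash
python3 -c "
from h import *
st()
snap('top','pics/t2.png',(160,110,340,245),4)"
```

```text
t 8.85 pos [561.3 359.6 290.4] grasp pt [560.7 360.1 135.4] pump [np.float64(52.9), np.float64(63.9)] fix(8deg) [ 1.0000e-03 -4.3000e-02  1.0041e+01] j [ 0.57  0.5  -0.04  1.03  0.01  1.74] F [ 2.8  2.6 -8.2] w 0.2 39.3
```

View pics/t2.png

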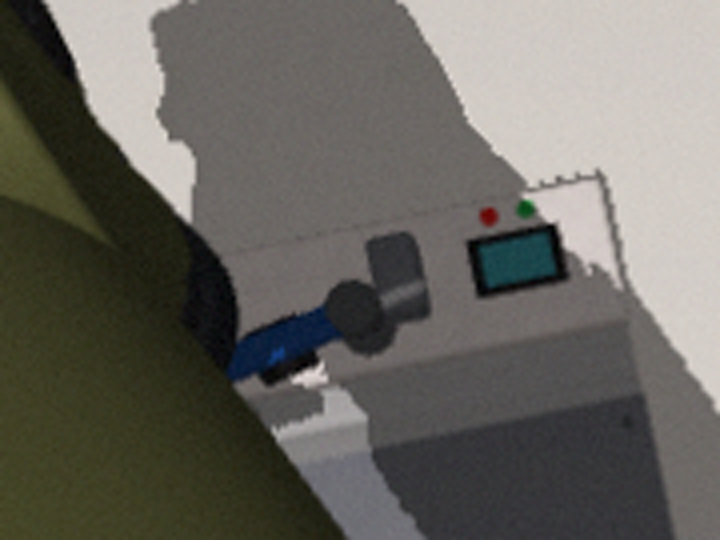

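The bar is turned aside at about 1.4 rad, with its pin over the rest step (crop 400,290). I'll lower it onto the step and let go.

send_rows(
  motion=[
    [0,0,-0.05,0,0,0,1],
    [0,0,-0.05,0,0,0,1],
    [0,0,-0.03,0,0,0,1],
    [0,0,0,0,0,0,1],
    [0,0,0,0,0,0,0.4],
    [0,0,0,0,0,0,-0.2],
    [0,0,0,0,0,0,-0.4],
    [0,0,0,0,0,0,-0.4],
    [0,0,0,0,0,0,-0.4],
    [0,0,0.4,0,0,0,-0.4],
    [0,0,0.8,0,0,0,-0.4],
    [0,0,0.5,0,0,0,-0.4],
  ],
)

```text
clock: 10.1
position: [561.9, 359.5, 372.0]
tool_rot: [-1.735, -2.614, -0.004]
contact_force: [1.4, 0.5, 0.0]
gripper_width: 0.699
grasp_force: 0.0
```

```bash
python3 -c "
from h import *
st()
a=.2326;c,s=np.cos(a),np.sin(a)
for q in [(-115,-31),(-95,-31),(0,-31),(30,-110)]: print(q,(524.6+c*q[0]-s*q[1],285.2+s*q[0]+c*q[1]))"
```

```text
t 10.1 pos [561.9 359.5 372. ] grasp pt [561.6 360.2 217. ] pump [np.float64(53.4), np.float64(63.8)] fix(8deg) [-0.016 -0.031 10.06 ] j [0.57 0.45 0.08 1.2  0.   1.74] F [1.4 0.5 0. ] w 0.7 0.0
(-115, -31) (np.float64(419.8426650061728), np.float64(228.5263662273976))
(-95, -31) (np.float64(439.3040722686017), np.float64(233.13653188232587))
(0, -31) (np.float64(531.7457567651388), np.float64(255.03481874323523))
(30, -110) (np.float64(579.1480219957489), np.float64(185.07750853903354))
```

send_rows(
  motion=[
    [-0.225,-0.215,0,0,0,0.84,-0.4],
    [-0.225,-0.215,0,0,0,0.84,-0.4],
    [-0.225,-0.215,0,0,0,0.84,-0.4],
    [-0.225,-0.215,0,0,0,0.84,-0.4],
    [-0.225,-0.215,0,0,0,0.84,-0.4],
    [-0.225,-0.215,0,0,0,0.84,-0.4],
    [-0.225,-0.215,0,0,0,0.84,-0.4],
    [-0.225,-0.215,0,0,0,0.84,-0.4],
    [-0.225,-0.215,0,0,0,0.84,-0.4],
    [-0.225,-0.215,0,0,0,0.84,-0.4],
    [-0.225,-0.215,-0.5,0,0,0.84,-0.4],
    [-0.225,-0.215,-0.7,0,0,0.84,-0.4],
    [0,0,-0.7,0,0,0,-0.4],
    [0,0,-0.3,0,0,0,-0.4],
    [0,0,0,0,0,0,-0.4],
    [0,0,0,0,0,0,-0.4],
  ],
)

```text
clock: 11.7
position: [426.9, 230.6, 260.2]
tool_rot: [0.369, -3.116, 0.003]
contact_force: [1.3, -0.2, -0.2]
gripper_width: 0.695
grasp_force: 0.0
```

```bash
python3 -c "
from h import *
st()"
```

```text
t 11.7 pos [426.9 230.6 260.2] grasp pt [426.3 230.2 105.2] pump [np.float64(-107.7), np.float64(-30.6)] fix(8deg) [ 0.018 -0.027 -0.02 ] j [ 0.5   0.21 -0.53  0.83 -0.    0.26] F [ 1.3 -0.2 -0.2] w 0.7 0.0
```

send_rows(
  motion=[
    [0,0,-0.36,0,0,0,-0.4],
    [0,0,-0.3,0,0,0,-0.4],
    [0,0,-0.2,0,0,0,-0.4],
    [0,0,0,0,0,0,-0.4],
    [0,0,0,0,0,0,-0.4],
  ],
)

```text
clock: 12.2
position: [427.1, 230.8, 217.5]
tool_rot: [0.369, -3.117, 0.003]
contact_force: [-0.1, 0.4, 0.0]
gripper_width: 0.702
grasp_force: 0.0
```

```bash
python3 -c "
from h import *
st()
snap('scene','pics/s3.png',(150,225,400,400),3.2)"
```

```text
t 12.2 pos [427.1 230.8 217.5] grasp pt [426.6 230.5  62.5] pump [np.float64(-107.4), np.float64(-30.5)] fix(8deg) [ 0.014 -0.022 -0.021] j [ 0.5   0.27 -0.58  0.73 -0.    0.26] F [-0.1  0.4  0. ] w 0.7 0.0
```

View pics/s3.png

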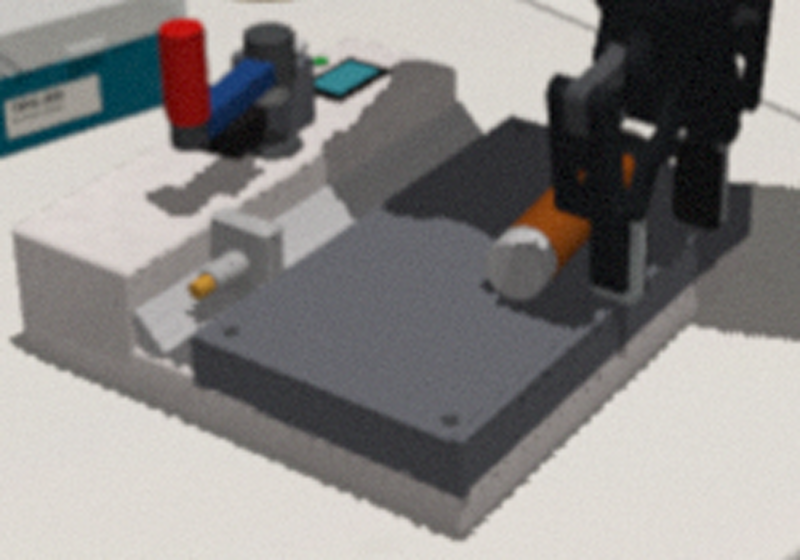

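The bar rests aside at crop (230,100), and the fingertips stand behind the cartridge just above the deck. I'll roll it slowly along pump +x.

send_rows(
  motion=[
    [0.078,0.0185,0,0,0,0,-0.4],
    [0.078,0.0185,0,0,0,0,-0.4],
    [0.078,0.0185,0,0,0,0,-0.4],
    [0.078,0.0185,0,0,0,0,-0.4],
    [0.078,0.0185,0,0,0,0,-0.4],
    [0.078,0.0185,0,0,0,0,-0.4],
    [0.078,0.0185,0,0,0,0,-0.4],
    [0.078,0.0185,0,0,0,0,-0.4],
    [0.078,0.0185,0,0,0,0,-0.4],
    [0.078,0.0185,0,0,0,0,-0.4],
    [0.078,0.0185,0,0,0,0,-0.4],
    [0.078,0.0185,0,0,0,0,-0.4],
    [0.078,0.0185,0,0,0,0,-0.4],
    [0.078,0.0185,0,0,0,0,-0.4],
    [0.078,0.0185,0,0,0,0,-0.4],
    [0.078,0.0185,0,0,0,0,-0.4],
    [0.078,0.0185,0,0,0,0,-0.4],
    [0.078,0.0185,0,0,0,0,-0.4],
  ],
)

```text
clock: 14.05
position: [497.2, 247.2, 216.7]
tool_rot: [0.369, -3.116, 0.003]
contact_force: [-0.7, -0.2, -0.3]
gripper_width: 0.699
grasp_force: 0.0
```

```bash
python3 -c "
from h import *
st()
snap('scene','pics/s4.png',(150,225,400,400),3.2)"
```

```text
t 14.05 pos [497.2 247.2 216.7] grasp pt [496.6 246.9  61.7] pump [np.float64(-35.4), np.float64(-30.6)] fix(8deg) [ 0.017 -0.028 -0.02 ] j [ 0.46  0.38 -0.41  0.78 -0.    0.23] F [-0.7 -0.2 -0.3] w 0.7 0.0
```

View pics/s4.png

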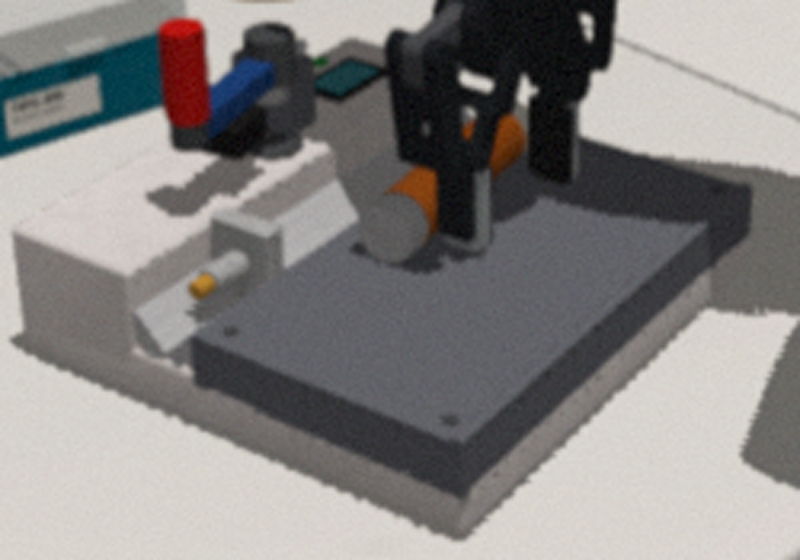

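The cartridge rolls against both fingers, parallel to the trough (end face at crop 395,225). Continuing into the trough.

send_rows(
  motion=[
    [0.078,0.0185,0,0,0,0,-0.4],
    [0.078,0.0185,0,0,0,0,-0.4],
    [0.078,0.0185,0,0,0,0,-0.4],
    [0.078,0.0185,0,0,0,0,-0.4],
    [0.078,0.0185,0,0,0,0,-0.4],
    [0.078,0.0185,0,0,0,0,-0.4],
    [0.078,0.0185,0,0,0,0,-0.4],
    [0.078,0.0185,0,0,0,0,-0.4],
    [0.078,0.0185,0,0,0,0,-0.4],
    [0,0,0,0,0,0,-0.4],
    [0,0,0,0,0,0,-0.4],
  ],
)

```text
clock: 15.2
position: [532.0, 255.5, 216.7]
tool_rot: [0.368, -3.116, 0.003]
contact_force: [-0.1, 0.7, 0.1]
gripper_width: 0.703
grasp_force: 0.0
```

```bash
python3 -c "
from h import *
st()"
```

```text
t 15.2 pos [532.  255.5 216.7] grasp pt [531.3 255.1  61.7] pump [np.float64(0.3), np.float64(-30.6)] fix(8deg) [ 0.018 -0.029 -0.02 ] j [ 0.45  0.44 -0.33  0.81 -0.    0.21] F [-0.1  0.7  0.1] w 0.7 0.0
```

send_rows(
  motion=[
    [0,0,0.4,0,0,0,-0.4],
    [0,0,0.8,0,0,0,1],
    [0.2,-0.3,0.4,0,0,0,1],
    [0.26,-0.4,0,0,0,0,1],
    [0.26,-0.4,0,0,0,0,1],
    [0.26,-0.42,0,0,0,0,1],
    [0,0,0,0,0,0,1],
    [0,0,0,0,0,0,1],
  ],
)

```text
clock: 16.0
position: [580.8, 179.1, 296.6]
tool_rot: [0.367, -3.115, 0.003]
contact_force: [-0.1, 1.3, 0.7]
gripper_width: -0.001
grasp_force: 0.0
```

```bash
python3 -c "
from h import *
st()
a=camera('top')[:,:,::-1][145:310,180:345];b=camera('scene')[:,:,::-1][225:385,150:400]
a=cv2.resize(a,(400,400),interpolation=2);b=cv2.resize(b,(625,400),interpolation=2)[:,:400]
cv2.imwrite('pics/c5.png',np.hstack([a,b]))"
```

```text
t 16.0 pos [580.8 179.1 296.6] grasp pt [580.2 178.8 141.6] pump [np.float64(30.3), np.float64(-116.2)] fix(8deg) [ 0.015 -0.032 -0.013] j [ 0.3   0.39 -0.19  0.99 -0.    0.06] F [-0.1  1.3  0.7] w -0.0 0.0
```

View pics/c5.png

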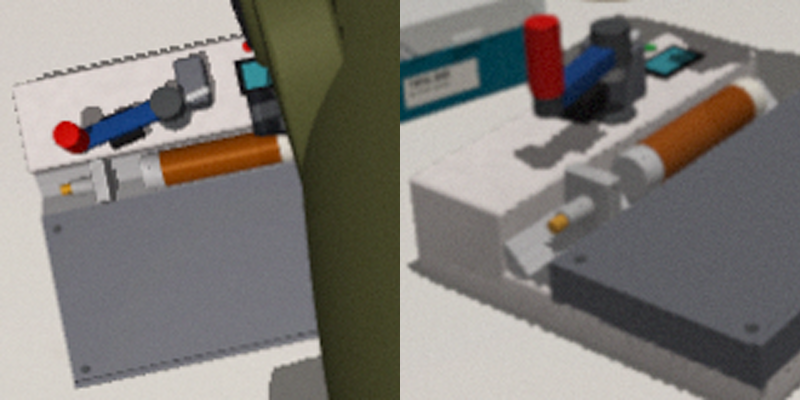

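The cartridge lies in the trough (composite 215,160), about 25 mm from the stop, and the bar is still aside. I'll descend behind its free end.

send_rows(
  motion=[
    [0,0,-0.5,0,0,0,1],
    [0,0,-0.5,0,0,0,1],
    [0,0,-0.3,0,0,0,1],
    [0,0,-0.18,0,0,0,1],
    [0,0,0,0,0,0,1],
    [0,0,0,0,0,0,1],
  ],
)

```text
clock: 16.7
position: [581.0, 180.0, 223.3]
tool_rot: [0.37, -3.116, 0.003]
contact_force: [0.9, -0.1, 1.3]
gripper_width: -0.001
grasp_force: 0.0
```

send_rows(
  motion=[
    [-0.023,0.0975,0,0,0,0,1],
    [-0.023,0.0975,0,0,0,0,1],
    [-0.023,0.0975,0,0,0,0,1],
    [-0.023,0.0975,0,0,0,0,1],
    [-0.023,0.0975,0,0,0,0,1],
    [-0.023,0.0975,0,0,0,0,1],
    [-0.023,0.0975,0,0,0,0,1],
    [-0.012,0.05,0,0,0,0,1],
    [0,0,0,0,0,0,1],
  ],
)

```text
clock: 17.6
position: [572.2, 216.5, 222.7]
tool_rot: [0.369, -3.115, 0.003]
contact_force: [0.4, 0.3, -0.2]
gripper_width: -0.0
grasp_force: 0.0
```

```bash
python3 -c "
from h import *
st()"
```

```text
t 17.6 pos [572.2 216.5 222.7] grasp pt [571.5 216.2  67.7] pump [np.float64(30.5), np.float64(-77.8)] fix(8deg) [ 0.016 -0.029 -0.024] j [ 0.36  0.46 -0.26  0.85 -0.    0.13] F [ 0.4  0.3 -0.2] w -0.0 0.0
```

send_rows(
  motion=[
    [-0.009,0.039,0,0,0,0,1],
    [-0.009,0.039,0,0,0,0,1],
    [-0.009,0.039,0,0,0,0,1],
    [0,0,0,0,0,0,1],
  ],
)

```text
clock: 18.0
position: [570.9, 222.1, 222.7]
tool_rot: [0.369, -3.116, 0.003]
contact_force: [-0.1, -0.4, -1.1]
gripper_width: 0.003
grasp_force: 0.0
```

send_rows(
  motion=[
    [-0.009,0.039,0,0,0,0,1],
    [0,0,0,0,0,0,1],
  ],
)

```text
clock: 18.2
position: [570.5, 224.1, 222.8]
tool_rot: [0.369, -3.116, 0.003]
contact_force: [0.3, -0.3, -0.2]
gripper_width: -0.0
grasp_force: 0.0
```

send_rows(
  motion=[
    [-0.009,0.039,0,0,0,0,1],
    [0,0,0,0,0,0,1],
  ],
)

```text
clock: 18.4
position: [570.0, 226.0, 222.7]
tool_rot: [0.369, -3.116, 0.003]
contact_force: [0.0, -0.4, -0.8]
gripper_width: 0.004
grasp_force: 0.2
```

send_rows(
  motion=[
    [-0.009,0.039,0,0,0,0,1],
    [0,0,0,0,0,0,1],
  ],
)

```text
clock: 18.6
position: [569.8, 226.8, 222.7]
tool_rot: [0.367, -3.116, 0.009]
contact_force: [2.1, -5.4, 1.2]
gripper_width: -0.005
grasp_force: 3.0
```

send_rows(
  motion=[
    [-0.007,0.029,0,0,0,0,1],
    [0,0,0,0,0,0,1],
  ],
)

```text
clock: 18.8
position: [569.6, 227.4, 222.7]
tool_rot: [0.366, -3.117, 0.013]
contact_force: [1.0, -10.1, 1.6]
gripper_width: -0.001
grasp_force: 4.9
```

send_rows(
  motion=[
    [-0.007,0.029,0,0,0,0,1],
    [0,0,0,0,0,0,1],
  ],
)

```text
clock: 19.0
position: [569.5, 228.0, 222.7]
tool_rot: [0.365, -3.117, 0.017]
contact_force: [3.2, -13.5, 1.9]
gripper_width: -0.002
grasp_force: 6.9
```

Force rises sharply at the stop (13.5 N), so the cartridge is seated. I'll back off, rise and go to the knob.

send_rows(
  motion=[
    [0.023,-0.0975,0,0,0,0,1],
    [0.046,-0.195,0,0,0,0,1],
    [0.07,-0.29,0.1,0,0,0,1],
    [0,0,0.6,0,0,0,1],
    [0,0,0.9,0,0,0,0],
    [0,0,0.9,0,0,0,-0.4],
    [0,0,0.5,0,0,0,-0.4],
    [-0.025,0.268,0,0,0,-0.838,-0.4],
    [-0.025,0.268,0,0,0,-0.838,-0.4],
    [-0.025,0.268,0,0,0,-0.838,-0.4],
    [-0.025,0.268,0,0,0,-0.838,-0.4],
    [-0.025,0.268,0,0,0,-0.838,-0.4],
    [-0.025,0.268,0,0,0,-0.838,-0.4],
    [-0.025,0.268,0,0,0,-0.838,-0.4],
    [-0.025,0.268,0,0,0,-0.838,-0.4],
    [-0.025,0.268,0,0,0,-0.838,-0.4],
    [-0.025,0.268,0,0,0,-0.838,-0.4],
    [-0.025,0.268,0,0,0,-0.838,-0.4],
    [-0.025,0.268,0,0,0,-0.838,-0.4],
    [0,0,0,0,0,0,-0.4],
  ],
)

```text
clock: 21.0
position: [560.9, 363.0, 372.9]
tool_rot: [-1.729, -2.617, -0.003]
contact_force: [0.1, -0.1, -0.2]
gripper_width: 0.706
grasp_force: 0.0
```

```bash
python3 -c "
from h import *
st()
a=camera('top')[:,:,::-1][145:310,180:345];b=camera('scene')[:,:,::-1][225:385,150:400]
a=cv2.resize(a,(400,400),interpolation=2);b=cv2.resize(b,(625,400),interpolation=2)[:,:400]
cv2.imwrite('pics/c6.png',np.hstack([a,b]))"
```

```text
t 21.0 pos [560.9 363.  372.9] grasp pt [560.4 363.7 217.9] pump [np.float64(53.2), np.float64(67.4)] fix(8deg) [-1.0000e-02 -3.9000e-02  1.0028e+01] j [0.57 0.46 0.09 1.2  0.01 1.74] F [ 0.1 -0.1 -0.2] w 0.71 0.0
```

View pics/c6.png

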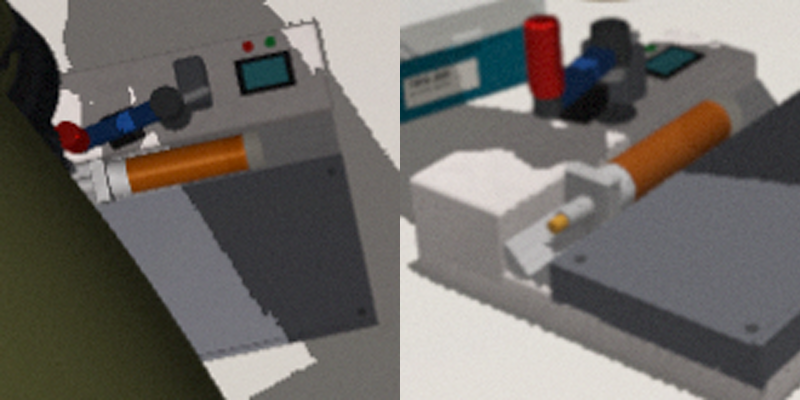

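The cartridge's aluminium end now touches the stop (top part 113,183), and the bar is unchanged. I'll grip the knob again.

send_rows(
  motion=[
    [0.01,-0.065,-0.4,0,0,0,-0.4],
    [0,0,-0.5,0,0,0,-0.4],
    [0,0,-0.5,0,0,0,-0.4],
    [0,0,-0.34,0,0,0,-0.4],
    [0,0,0,0,0,0,-0.4],
    [0,0,0,0,0,0,0.2],
    [0,0,0,0,0,0,1],
    [0,0,0,0,0,0,1],
    [0,0,0,0,0,0,1],
    [0,0,0,0,0,0,1],
    [0,0,0,0,0,0,1],
  ],
  grip_force=40,
)

```text
clock: 22.2
position: [561.8, 359.5, 286.8]
tool_rot: [-1.731, -2.618, -0.005]
contact_force: [0.2, 0.5, 4.6]
gripper_width: 0.198
grasp_force: 39.2
```

send_rows(
  motion=[
    [0,0,0.06,0,0,0,1],
    [0,0,0.08,0,0,0,1],
    [0,0,0,0,0,0,1],
    [0,0,0,0,0,0,1],
  ],
)

```text
clock: 22.6
position: [561.5, 358.8, 291.9]
tool_rot: [-1.731, -2.617, -0.0]
contact_force: [5.5, -1.6, -7.9]
gripper_width: 0.194
grasp_force: 39.2
```

Run:
```python
from h import *
st()
a=.2326; s=np.array([65*np.cos(a),65*np.sin(a)])+[524.6,285.2]
d=read_state()['position'][:2]-s; print(np.hypot(*d), a-np.arctan2(-d[1],-d[0]))
```

```text
t 22.6 pos [561.5 358.8 291.9] grasp pt [560.9 359.2 136.9] pump [np.float64(52.8), np.float64(63.2)] fix(8deg) [ 3.0000e-03 -3.3000e-02  1.0036e+01] j [ 0.57  0.5  -0.04  1.04  0.    1.74] F [ 5.5 -1.6 -7.9] w 0.19 39.2
64.31209602923813 1.3805700415180144
```

send_rows(
  motion=[
    [-0.117,-0.057,0,0,0,0.716,1],
    [-0.111,-0.068,0,0,0,0.716,1],
    [-0.103,-0.079,0,0,0,0.716,1],
    [-0.095,-0.089,0,0,0,0.716,1],
    [-0.085,-0.098,0,0,0,0.716,1],
    [-0.075,-0.106,0,0,0,0.716,1],
    [-0.064,-0.113,0,0,0,0.716,1],
    [-0.053,-0.119,0,0,0,0.716,1],
    [-0.041,-0.123,0,0,0,0.716,1],
    [-0.028,-0.127,0,0,0,0.716,1],
    [-0.015,-0.129,0,0,0,0.716,1],
    [-0.002,-0.13,0,0,0,0.716,1],
    [0.011,-0.13,0,0,0,0.716,1],
    [0.012,-0.064,0,0,0,0.36,1],
    [0,0,0,0,0,0,1],
    [0,0,0,0,0,0,1],
  ],
)

```text
clock: 24.2
position: [524.3, 287.9, 293.1]
tool_rot: [0.283, -3.128, 0.001]
contact_force: [8.5, 3.4, -7.8]
gripper_width: 0.196
grasp_force: 39.3
```

Run:
```python
from h import *
st()
a=.2326; s=np.array([65*np.cos(a),65*np.sin(a)])+[524.6,285.2]
d=read_state()['position'][:2]-s; print(np.hypot(*d), a-np.arctan2(-d[1],-d[0]))
```

```text
t 24.2 pos [524.3 287.9 293.1] grasp pt [524.1 287.7 138.1] pump [np.float64(0.3), np.float64(2.7)] fix(8deg) [ 0.007 -0.007  0.372] j [ 0.5   0.38 -0.22  0.97 -0.    0.32] F [ 8.5  3.4 -7.8] w 0.2 39.3
64.72695852320442 0.04158608239223768
```

send_rows(
  motion=[
    [0,0,-0.04,0,0,0,1],
    [0,0,-0.04,0,0,0,1],
    [0,0,-0.04,0,0,0,1],
    [0,0,-0.04,0,0,0,1],
    [0,0,-0.04,0,0,0,1],
    [0,0,-0.04,0,0,0,1],
    [0,0,-0.04,0,0,0,1],
    [0,0,-0.04,0,0,0,1],
    [0,0,-0.04,0,0,0,1],
    [0,0,-0.04,0,0,0,1],
    [0,0,0,0,0,0,1],
    [0,0,0,0,0,0,1],
  ],
)

```text
clock: 25.4
position: [524.3, 288.0, 273.1]
tool_rot: [0.283, -3.128, 0.002]
contact_force: [8.2, 0.9, -6.0]
gripper_width: 0.195
grasp_force: 39.4
```

send_rows(
  motion=[
    [0,0,-0.03,0,0,0,1],
    [0,0,-0.03,0,0,0,1],
    [0,0,0,0,0,0,1],
  ],
)

```text
clock: 25.7
position: [524.2, 288.0, 270.1]
tool_rot: [0.283, -3.128, 0.002]
contact_force: [7.3, 0.8, -6.6]
gripper_width: 0.196
grasp_force: 39.4
```

send_rows(
  motion=[
    [0,0,-0.02,0,0,0,1],
    [0,0,0,0,0,0,1],
  ],
)

```text
clock: 25.9
position: [524.3, 288.0, 269.3]
tool_rot: [0.283, -3.128, 0.002]
contact_force: [7.2, 1.4, -6.0]
gripper_width: 0.199
grasp_force: 39.5
```

send_rows(
  motion=[
    [0,0,-0.02,0,0,0,1],
    [0,0,0,0,0,0,1],
  ],
)

```text
clock: 26.1
position: [524.1, 288.0, 269.1]
tool_rot: [0.284, -3.128, 0.001]
contact_force: [5.2, -0.6, 1.0]
gripper_width: 0.198
grasp_force: 40.4
```

send_rows(
  motion=[
    [0,0,-0.02,0,0,0,1],
    [0,0,0,0,0,0,1],
  ],
)

```text
clock: 26.3
position: [524.0, 288.0, 268.9]
tool_rot: [0.284, -3.128, 0.001]
contact_force: [4.6, -1.6, 8.4]
gripper_width: 0.198
grasp_force: 41.1
```

send_rows(
  motion=[
    [0,0,-0.02,0,0,0,1],
    [0,0,0,0,0,0,1],
  ],
)

```text
clock: 26.5
position: [523.9, 288.0, 268.7]
tool_rot: [0.284, -3.129, 0.001]
contact_force: [1.2, -2.3, 14.5]
gripper_width: 0.197
grasp_force: 41.8
```

The bar rests on the glass (force went from -6 to +14 N at constant height). I'll ease off to neutral and release.

send_rows(
  motion=[
    [0,0,0.03,0,0,0,1],
    [0,0,0.01,0,0,0,1],
    [0,0,0,0,0,0,0.5],
    [0,0,0,0,0,0,0],
    [0,0,0,0,0,0,-0.4],
    [0,0,0,0,0,0,-0.4],
    [0,0,0,0,0,0,-0.4],
    [0,0,0,0,0,0,-0.4],
    [0,0,0.3,0,0,0,-0.4],
    [0,0,0.7,0,0,0,-0.4],
    [0,0,0.9,0,0,0,-0.4],
    [-0.4,-0.2,0.8,0,0,0,-0.4],
    [-0.8,-0.5,0.3,0,0,0,-0.4],
    [-0.8,-0.8,0,0,0,0,-0.4],
    [-0.2,-0.9,0,0,0,0,-0.4],
    [0,-0.9,0,0,0,0,-0.4],
    [0,-0.9,0,0,0,0,-0.4],
    [0,0,0,0,0,0,-0.4],
    [0,0,0,0,0,0,-0.4],
  ],
)

```text
clock: 28.4
position: [417.7, 81.3, 418.0]
tool_rot: [0.28, -3.125, 0.002]
contact_force: [0.4, 0.0, 0.3]
gripper_width: 0.698
grasp_force: 0.0
```

```bash
python3 -c "
from h import *
st()
a=camera('top')[:,:,::-1][145:310,180:345];b=camera('scene')[:,:,::-1][225:385,150:400]
a=cv2.resize(a,(400,400),interpolation=2);b=cv2.resize(b,(625,400),interpolation=2)[:,:400]
cv2.imwrite('pics/c7.png',np.hstack([a,b]))"
```

```text
t 28.4 pos [417.7  81.3 418. ] grasp pt [417.1  81.  263. ] pump [np.float64(-151.1), np.float64(-173.8)] fix(8deg) [ 0.012 -0.025  0.387] j [ 0.19 -0.02 -0.41  1.19 -0.    0.01] F [0.4 0.  0.3] w 0.7 0.0
```

View pics/c7.png

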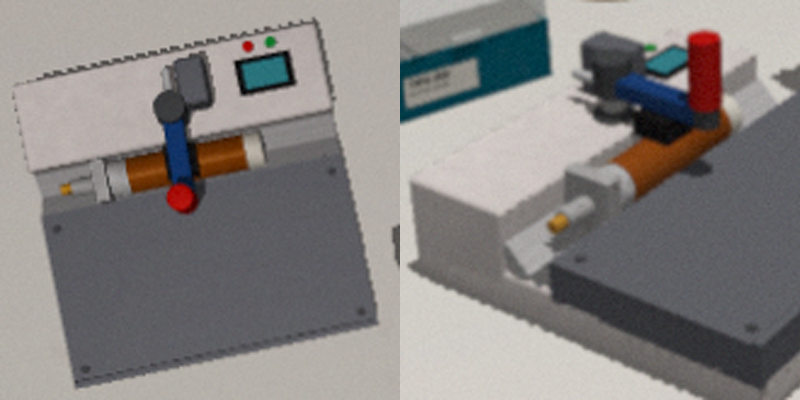

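The cartridge sits against the stop (113,180), the bar lies across it and down on the glass (180,160), and the robot is clear. Handing in.

```bash
python3 -c "
from rig import *
print(finish_job())"
```

```text
the job is handed in; nothing more can be done
None
```

The job is handed in at about 28 s: the cartridge is against the end stop, and the bar was eased down, let go and is resting across the glass with the robot clear; no verdict was returned.

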